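# Let the winch drum back to its stop

## Task

Lift the pawl of the small bench winch clear of its toothed wheel and swing it over onto its rest, then turn the crank back until the stop arm bears firmly on its stud, without forcing it. Leave the drum there, drop the pawl back onto the wheel and let go; leave the other things on the bench where they are.

Things in the scene. Friction and masses are not known exactly. Their poses are not given: they have to be found in the camera images.
- winch: small hand winch without rope, bolted down: grey base 190 x 130 x 8 mm, two side plates 90 mm apart. Origin: underside, on the bench, below the drum's middle. Drum axis along the winch's y, 110 mm up; toothed wheel (94 mm across, 18 saw teeth 9 mm deep) and pawl on the +y side, stop arm, stud and crank on the -y side. Its +x points away from the robot, turned by up to 0.3 rad
- pawl (a joint): angle of the steel pawl: near 0 with its nose down between teeth, up to 0.2 on a tooth's back or tip, clear of the wheel above 0.3. Grows as the nose rises; past 1.6 it falls by its weight (1 N at the pin) onto its rest at 1.95 and stays, below 1.3 it falls back onto the wheel. With the pawl down the drum turns only forwards; turned back it locks within a tooth (0.35 rad)
- pawl_pin (a point): point to grip on the pawl's pin, a round bar 10 mm thick parallel to the winch's y that sticks out 48 mm from the pawl on the +y side; 29 mm out from the pawl's flank, 40 mm from the hinge axis. With the pawl down it lies on the hinge's -x side, about 158 mm above the bench; lifted, it goes up and over to the +x side
- pawl_hinge (a point): point on the pawl's hinge axis (parallel to the winch's y) in the same plane across the axis as the gripping point of the pin; 155 mm above the bench
- drum (a joint): angle of drum, toothed wheel and crank: 0 with the crank straight up; grows as the drum turns back, the crank's top going to the winch's +x. Starts between -0.85 and -0.55 (crank leaning to -x), meets the stop between 0.2 and 0.6. Stiff: 3 to 4 N at the crank handle turn it; it stays where it is left
- crank_handle (a point): middle of the crank's wooden handle, a round bar 20 mm thick and 78 mm long, parallel to the winch's y, 90 mm from the drum's axis, free at its -y end; all of it can be gripped or pushed
- crank_axis (a point): point on the drum's axis in the same plane across the axis as crank_handle, 110 mm above the bench
- stop_arm: flat steel arm 12 mm wide, reaching 70 mm out from the drum's shaft between plate and crank; turns with the drum, its setting on the shaft differs by up to 0.18 rad from case to case. Origin on the drum's axis
- lug_face (a point): point on the arm's leading face, 58 mm from the drum's axis, that meets the stud
- stop_stud: fixed steel stud, 12 mm thick, on the side plate towards the winch's +x, below the axis; origin at its middle, 58 mm from the drum axis. Bearing firmly means at least 15 N between arm and stud for a quarter second; over 32 N would bend it. At the crank handle these are 10 N and 20 N on top of the turning friction (3 to 4 N); aim at 14 N
- stud_face (a point): point of the stud that the arm meets: lug_face and stud_face coincide when the arm bears
- pliers: pliers with dark blue handles, 170 mm long, flat on the bench in front of the winch; a bystander
- masking_tape: roll of masking tape, 102 mm across, 24 mm high, flat on the bench behind the winch; a bystander
- wax_tin: round tin, 85 mm across, 32 mm high, to the left of the winch; a bystander
- mallet: wooden mallet, 272 mm long, lying to the right; a bystander

How it is judged:
By the outcome, as a careful person would: the job done as asked, in the order asked, and still so for the second after the job is handed in, with the robot touching nothing.
It also fails if it takes over 72 s, if anything falls off the work surface, if the arm or the gripper's body presses on something with over 40 N, if the wrist force passes 120 N, or if a joint passes its speed limit or range.

## Robot

A 7-joint arm with a two-finger parallel gripper is mounted at the origin on the work surface; the furniture and walls round the work are solid. World frame = base frame: x ahead of the robot, y to its left, z up, the work surface at z = 0. Lengths are in m, angles in rad, forces in N, time in s.
With the tool pointing down it reaches from about 0.4 to 0.875 m from the base axis. Payload 19.3 kg.
Tool frame: the origin (TCP) lies at the centre of the arm's flange, where the gripper is bolted on; the fingertips stand 173 mm ahead of it and the grasp point (between the pads) lies 155 mm ahead of it; z points along the fingers, y is the line along which they close (so a half turn about z gives the same grasp; the last joint's range is limited). The gripper opens to 85 mm and grips with 20 to 120 N. Pads are 22 mm wide; open, the fingers measure 114 mm over their backs; the gripper's body (76 mm by 85 mm) begins 54 mm behind the grasp point. The pads swing forward as they close: fully open they stand 13 mm farther back than shut.
Start: joints at [-1.391, 0.521, -0.036, 1.599, 0.021, 1.021, -0.113], TCP at [0.155, 0.606, 0.405] pointing down, gripper open.
Joint ranges: [-2.91, 2.91], [-0.3, 2.13], [-1.5, 1.42], [0.17, 2.43], [-1.26, 4.41], [0.16, 1.93], [-2.52, 2.52]. Speed limits (rad/s): [1.89, 1.89, 2.39, 2.39, 3.01, 3.01, 3.01].

## Interface

Orientations are given as a rotation vector (axis times angle).
In Python, from cell import ctrl, camera, camera_model, finish_job gives the robot as it stands.
- The arm moves only by the tool drive_tool, never from a script. Its argument "motion" is a list of rows, each a list of 7 numbers: the turn, a rotation vector about the tool's x, y, z scaled (see below), then the shift along the tool's x, y, z scaled (see below), then the opening, from 0 (shut) to 1 (fully open). A call has 1 to 12 rows; each row shifts and turns the commanded pose from where the row before left it, along the tool's axes as they then stand; what a row does not reach is not made up. The controller multiplies each number of a shift by 0.1 m and each number of a turn by 360 degrees. A row lasts 1/8 s, in which the tool goes at most 62.5 mm and 10.7 degrees, less where a joint would pass 70% of its speed; a pose out of reach is approached as far as the arm can. A call with a number of a shift or a turn outside -1 to 1 is refused whole. A call with a gripper value outside its range is refused whole. The fingers move at their own pace and stop on an object; "newtons" is the grip in N (left out, the last holds). Time passes only in rows, so rows that do not move let the fingers close. It gives the time, the measured TCP pose, the force, the opening and the grip force at its end, in the units of the state.
- ctrl.read_state(): the state, without advancing time (a new reading comes with each control period).
- camera(name): name is "side" or "top" or "wrist"; returns the picture (400x640x3 uint8, blue, green, red); there is no depth.
- camera_model(name): a dict with "fx", "fy", "cx", "cy" (pixels), "R" (3x3) and "t" (3): a world point X has camera coordinates R X + t; the wrist camera has in their place "hand_eye" (4x4, takes a point from camera to tool coordinates, whose origin is the TCP and whose axes are the flange's). Camera axes: x right, y down, z forward; pixel columns grow to the right and rows downward; lengths in m; the calibration is good to about 2 mm. A picture is of the moment at which its call begins: read the wrist's pose just before it. camera_model takes no time and is no camera call.
- finish_job(): hands the job in; it is judged then, once.
The state is a dict: "t": time; "qpos": joint angles; "dq": joint speeds; "tau": joint torques, N m; "position": TCP position; "ee_rot": TCP orientation; "ft_force": force on the tool from outside, world axes, zero at the start; "ft_torque": the same for the moment, N m; "grip_width": finger opening in m; "grasp_force": force on a finger pad.
Only numpy, scipy, OpenCV 4.12 (cv2) and the standard library are available. Lean on these libraries where they do the work, as an engineer would, in place of code of your own. Each camera call takes 0.05 s, during which the arm holds its last target. There are 200 camera calls.

## Working session

There is one attempt and no reset: what is moved stays moved. The work goes in short steps, Python scripts to look and compute and a tool call to move; the robot and the scene stay as the last step left them, time stands still between calls to the robot, and variables do not carry over. Pictures are saved under pics/ and viewed, at most 10 in all, crops included, and the job is handed in when it is done.

Besides the shell and the picture viewer there is one more tool, called by a JSON object that holds its "name" and its "arguments", one argument or row to a line. drive_tool: Moves the arm, as the interface text tells. Its arguments: {"type":"object","properties":{"motion":{"type":"array","items":{"type":"array","items":{"type":"number"}}},"newtons":{"type":"number"}},"required":["motion"]}

```bash
ls; mkdir -p pics
python3 - <<'E'
from cell import ctrl,camera,camera_model
import cv2,numpy as np
s=ctrl.read_state();print({k:np.round(v,3).tolist() for k,v in s.items()})
for n in("side","top","wrist"):
    cv2.imwrite(f"pics/{n}0.png",camera(n));print(n,camera_model(n))
E
```

```text
pics
{'t': 0.0, 'qpos': [-1.391, 0.522, -0.036, 1.6, 0.021, 1.021, -0.113], 'dq': [0.001, -0.0, 0.001, 0.001, -0.0, -0.001, -0.001], 'tau': [0.0, -92.712, 1.98, -36.993, 0.018, 0.008, 0.0], 'position': [0.155, 0.605, 0.404], 'ee_rot': [-0.391, -3.117, 0.002], 'ft_force': [0.646, -0.048, 0.332], 'ft_torque': [-0.001, 0.032, -0.021], 'grasp_force': 0.0, 'grip_width': 0.085}
side {'fx': 490.3980737847535, 'fy': 490.3980737847535, 'cx': 316.4983328897889, 'cy': 203.28586349784615, 'R': array([[-0.98932336, -0.14572836,  0.00159294],
       [-0.08501479,  0.56820322, -0.81848493],
       [ 0.11837136, -0.80988168, -0.57452579]]), 't': array([0.56390718, 0.21081143, 1.12627736])}
top {'fx': 459.19080416081, 'fy': 459.19080416081, 'cx': 307.71207654705387, 'cy': 199.37895917367044, 'R': array([[ 0.00975955, -0.99989938,  0.0102945 ],
       [-0.99208839, -0.01097088, -0.12506108],
       [ 0.12516144, -0.00899252, -0.99209564]]), 't': array([-0.10978039,  0.56010252,  1.31981224])}
wrist {'fx': 279.524589298159, 'fy': 279.524589298159, 'cx': 322.25507310782547, 'cy': 198.7785048159803, 'hand_eye': array([[-7.17599877e-04, -9.55694127e-01, -2.94360697e-01,
         7.51946589e-02],
       [ 9.99999738e-01, -7.14276841e-04, -1.18798148e-04,
        -4.59564611e-04],
       [-9.67203361e-05, -2.94360705e-01,  9.55694389e-01,
         2.98276848e-02],
       [ 0.00000000e+00,  0.00000000e+00,  0.00000000e+00,
         1.00000000e+00]])}
```

View pics/side0.png

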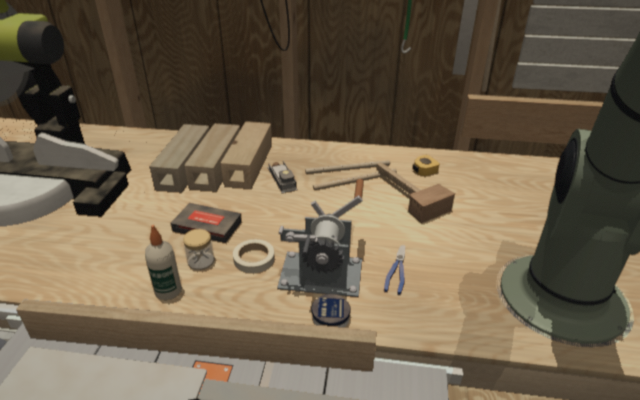

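View pics/top0.png

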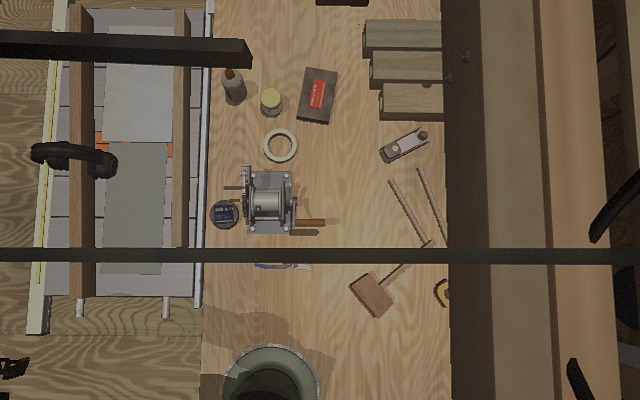

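The side view shows the winch at about (322,250), with wheel and pawl towards the camera. In the top view the base is at about (270,200), the wooden handle at (310,222) and the pawl pin at (232,187). I'll zoom in on both.

Run:
```python
import cv2,numpy as np
a=cv2.imread("pics/top0.png")[155:250,215:335];b=cv2.imread("pics/side0.png")[190:300,265:375]
a=cv2.resize(a,None,fx=3.3,fy=6*.55,interpolation=cv2.INTER_CUBIC);
a=cv2.resize(cv2.imread("pics/top0.png")[160:245,215:335],(480,340),interpolation=cv2.INTER_CUBIC)
cv2.imwrite("pics/c1.png",cv2.resize(cv2.imread("pics/top0.png")[160:245,220:330],(770,595),interpolation=cv2.INTER_CUBIC))
cv2.imwrite("pics/c2.png",cv2.resize(b,(594,594),interpolation=cv2.INTER_CUBIC))
```

```text
(no output)
```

View pics/c1.png

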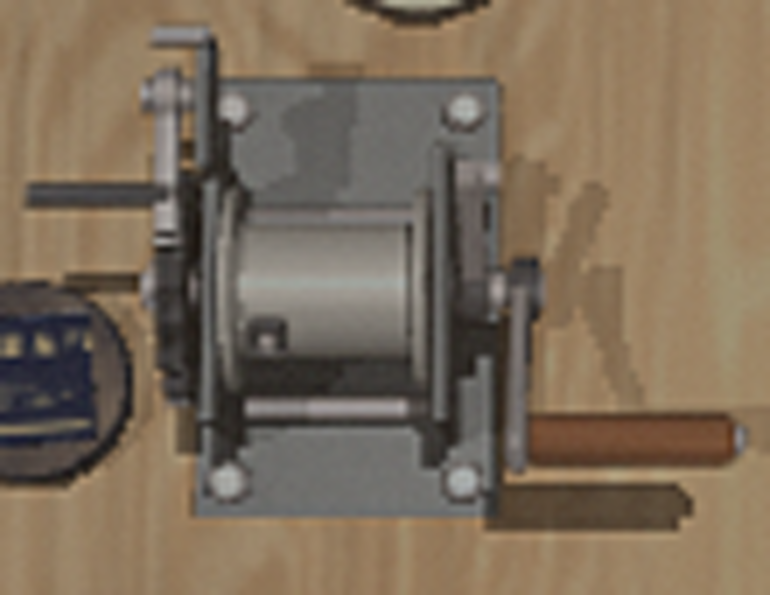

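View pics/c2.png

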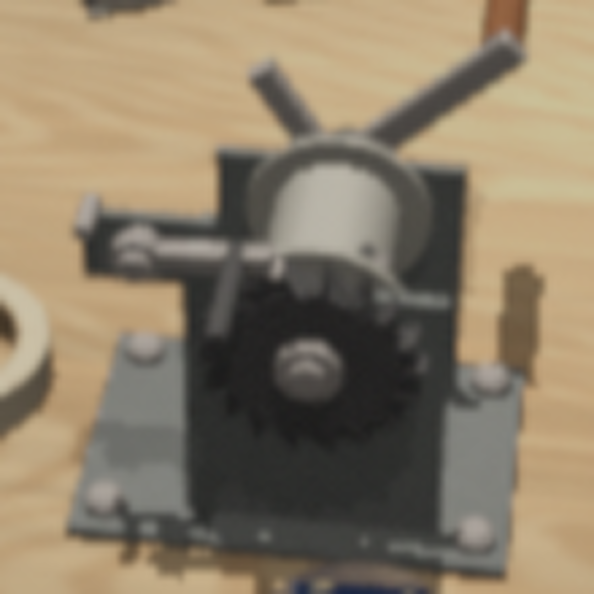

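The top crop shows base corners (200,80), (499,80), (497,515) and (193,517), hinge (167,93), pin (25..155,193), handle axis (540..740,440) and stop arm about (475,230). The side crop shows the hinge bolt at (138,245), the drum axis bolt at (308,370) and the pin end at (217,328).

```bash
cat > h.py <<'E'
from cell import ctrl,camera,camera_model
import cv2,numpy as np
from scipy.spatial.transform import Rotation as Ro
def ray(n,uv,st=None):
    m=camera_model(n);d=np.array([(uv[0]-m["cx"])/m["fx"],(uv[1]-m["cy"])/m["fy"],1.])
    if n=="wrist":
        Rt=Ro.from_rotvec(st["ee_rot"]).as_matrix();H=m["hand_eye"]
        return np.array(st["position"])+Rt@H[:3,3],Rt@H[:3,:3]@d
    return -m["R"].T@m["t"],m["R"].T@d
def onz(n,uv,z,st=None):
    o,d=ray(n,uv,st);return o+d*(z-o[2])/d[2]
def two(r1,r2):
    A=np.stack([r1[1],-r2[1]],1);k=np.linalg.lstsq(A,r2[0]-r1[0],rcond=None)[0]
    p,q=r1[0]+k[0]*r1[1],r2[0]+k[1]*r2[1];return (p+q)/2,np.linalg.norm(p-q)
def proj(n,P,st=None):
    m=camera_model(n)
    if n=="wrist":
        Rt=Ro.from_rotvec(st["ee_rot"]).as_matrix();H=m["hand_eye"]
        c=H[:3,:3].T@(Rt.T@(np.array(P)-st["position"])-H[:3,3])
    else: c=m["R"]@P+m["t"]
    return np.array([m["cx"]+m["fx"]*c[0]/c[2],m["cy"]+m["fy"]*c[1]/c[2]])
def wr(P,Yaw,O):
    c,s=np.cos(Yaw),np.sin(Yaw);return np.array([O[0]+c*P[0]-s*P[1],O[1]+s*P[0]+c*P[1],P[2]])
E
python3 - <<'E'
from h import *
np.set_printoptions(precision=4,suppress=True)
T=lambda u,v:(220+u/7,160+v/7); S=lambda u,v:(265+u/5.4,190+v/5.4)
for nm,u,v,z in[("TL",200,80,.008),("TR",499,80,.008),("BR",497,515,.008),("BL",193,517,.008),("b1",235,108,.012),("b2",463,110,.012),("b3",228,480,.012),("b4",463,480,.012),("hinge",148,93,.155),("pinend",25,195,.158),("pinroot",155,192,.158),("axL",147,290,.11),("axR",540,290,.11),("hR",540,440,.18),("hL",740,440,.18)]:
    print(nm,onz("top",T(u,v),z))
print(onz("side",S(70,528),.008),onz("side",S(503,570),.008),onz("side",S(520,380),.008))
print("hinge",two(ray("top",T(145,93)),ray("side",S(135,245))),"pin",two(ray("top",T(25,195)),ray("side",S(217,328))),"ax",two(ray("top",T(147,290)),ray("side",S(308,370))))
E
```

```text
TL [0.6481 0.076  0.008 ]
TR [ 0.6497 -0.0535  0.008 ]
BR [ 0.4613 -0.0553  0.008 ]
BL [0.4592 0.074  0.008 ]
b1 [0.6353 0.0601 0.012 ]
b2 [ 0.6356 -0.0383  0.012 ]
b3 [0.4748 0.0591 0.012 ]
b4 [ 0.4759 -0.0408  0.012 ]
hinge [0.6153 0.0779 0.155 ]
pinend [0.5745 0.1236 0.158 ]
pinroot [0.5762 0.0738 0.158 ]
axL [0.544  0.0823 0.11  ]
axR [ 0.5458 -0.0739  0.11  ]
hR [ 0.4808 -0.0756  0.18  ]
hL [ 0.4815 -0.1504  0.18  ]
[0.6481 0.081  0.008 ] [0.4629 0.0783 0.008 ] [ 0.4644 -0.042   0.008 ]
hinge (array([0.6147, 0.0779, 0.1643]), np.float64(0.0020475362887823366)) pin (array([0.5746, 0.1225, 0.1644]), np.float64(0.002007969615054499)) ax (array([0.5449, 0.0821, 0.1119]), np.float64(0.0021563057532488967))
```

{"name": "drive_tool", "arguments": {
  "motion": [
    [0,0,0.026,0,0,0,1],
    [0,0,0.026,0,0,0,1],
    [0,0,0.026,0,0,0,1],
    [0,0,0.026,0,0,0,1],
    [0,0,0.026,0,0,0,1],
    [0,0,0.026,0,0,0,1],
    [0,0,0.026,0,0,0,1],
    [0,0,0.026,0,0,0,1]
  ],
  "newtons": 20
}}

```text
t: 1.15
position: [0.1545, 0.6055, 0.4045]
ee_rot: [2.212, 2.231, -0.001]
ft_force: [-0.5, 0.2, 0.5]
grip_width: 0.0855
grasp_force: 0.0
```

{"name": "drive_tool", "arguments": {
  "motion": [
    [0,0,0,-0.46,0.38,0,1],
    [0,0,0,-0.46,0.38,0,1],
    [0,0,0,-0.46,0.38,0,1],
    [0,0,0,-0.46,0.38,0,1],
    [0,0,0,-0.46,0.38,0,1],
    [0,0,0,-0.46,0.38,0,1],
    [0,0,0,-0.46,0.38,0,1],
    [0,0,0,-0.46,0.38,0,1],
    [0,0,0,-0.46,0.38,0,1],
    [0,0,0,-0.46,0.38,0,1],
    [0,0,0,-0.2,0.2,0,1],
    [0,0,0,0,0,0,1]
  ]
}}

```text
t: 2.65
position: [0.5622, 0.1293, 0.4044]
ee_rot: [2.209, 2.233, -0.001]
ft_force: [-0.7, 0.4, -0.5]
grip_width: 0.0853
grasp_force: 0.0
```

Run:
```python
from h import *
s=ctrl.read_state();im=camera("wrist");cv2.imwrite("pics/w1.png",im)
print(Ro.from_rotvec(s["ee_rot"]).as_matrix().round(4),np.round(s["qpos"],2))
for nm,P in dict(pin=[.575,.104,.158],pinend=[.5745,.1225,.158],hinge=[.615,.078,.155],ax=[.545,.082,.11]).items(): print(nm,proj("wrist",P,s).round(1))
```

```text
[[-1.080e-02  9.999e-01 -1.000e-04]
 [ 9.999e-01  1.080e-02 -1.000e-03]
 [-1.000e-03 -1.000e-04 -1.000e+00]] [-0.62  0.47  0.41  1.75 -0.22  0.97 -0.11]
pin [337.4 236.3]
pinend [337.3 215.8]
hinge [381.7 262.2]
ax [305.4 235.8]
```

View pics/w1.png

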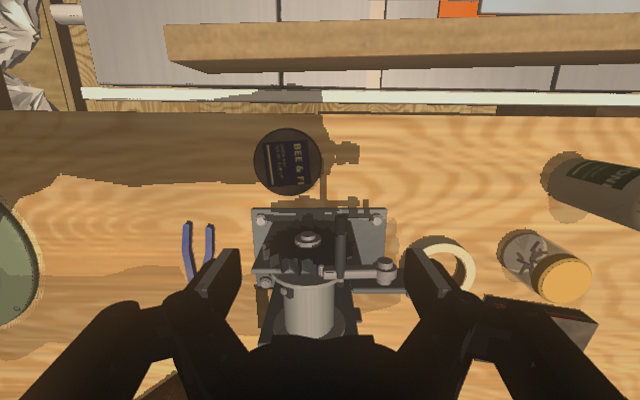

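The wrist view shows the pin's end at (341,218) with its bar running down to (341,275), the hinge at (385,265) and the drum axis bolt at (308,238). That puts things 2–3 mm further in +x than the top-view estimate. I'll average the two and descend on the pin.

{"name": "drive_tool", "arguments": {
  "motion": [
    [0,0,0,-0.26,0.15,0,1],
    [0,0,0,0,0,0.3,0.7],
    [0,0,0,0,0,0.3,0.5],
    [0,0,0,0,0,0.3,0.5],
    [0,0,0,0,0,0,0.3],
    [0,0,0,0,0,0,0.3]
  ]
}}

```text
t: 3.45
position: [0.5767, 0.1061, 0.3158]
ee_rot: [2.205, 2.238, 0.001]
ft_force: [0.2, -0.1, -0.4]
grip_width: 0.0256
grasp_force: 0.0
```

{"name": "drive_tool", "arguments": {
  "motion": [
    [0,0,0,0,0,0,0],
    [0,0,0,0,0,0,0],
    [0,0,0,0,0,0,0],
    [0,0,0,0,0,0,0],
    [0,0,0,0,0,0,0]
  ],
  "newtons": 20
}}

```text
t: 4.08
position: [0.577, 0.1057, 0.3151]
ee_rot: [2.205, 2.237, 0.002]
ft_force: [5.3, 3.1, 0.3]
grip_width: 0.0089
grasp_force: 20.9
```

{"name": "drive_tool", "arguments": {
  "motion": [
    [0,0,0,0,0.014,-0.079,0],
    [0,0,0,0,0.029,-0.074,0],
    [0,0,0,0,0.044,-0.067,0],
    [0,0,0,0,0.055,-0.057,0],
    [0,0,0,0,0,0,0]
  ]
}}

```text
t: 4.7
position: [0.59, 0.106, 0.3428]
ee_rot: [-2.203, -2.235, 0.003]
ft_force: [-13.7, 3.9, 10.0]
grip_width: 0.0093
grasp_force: 20.9
```

{"name": "drive_tool", "arguments": {
  "motion": [
    [0,0,0,0,-0.01,-0.015,0],
    [0,0,0,0,0,0,0]
  ]
}}

```text
t: 4.95
position: [0.5898, 0.1059, 0.344]
ee_rot: [-2.205, -2.237, -0.0]
ft_force: [-0.4, 3.9, -2.6]
grip_width: 0.0089
grasp_force: 20.2
```

{"name": "drive_tool", "arguments": {
  "motion": [
    [0,0,0,0,0.065,-0.047,0],
    [0,0,0,0,0.074,-0.033,0],
    [0,0,0,0,0,0,0]
  ]
}}

```text
t: 5.32
position: [0.6039, 0.1059, 0.3526]
ee_rot: [-2.205, -2.236, 0.0]
ft_force: [-6.6, 3.8, 9.8]
grip_width: 0.0087
grasp_force: 21.2
```

{"name": "drive_tool", "arguments": {
  "motion": [
    [0,0,0,0,0.075,-0.025,0],
    [0,0,0,0,0.08,-0.005,0],
    [0,0,0,0,0,0,0]
  ]
}}

```text
t: 5.7
position: [0.6197, 0.1059, 0.3552]
ee_rot: [2.206, 2.236, 0.001]
ft_force: [-2.0, 1.8, 6.8]
grip_width: 0.0087
grasp_force: 20.7
```

{"name": "drive_tool", "arguments": {
  "motion": [
    [0,0,0,0,0.08,0.01,0],
    [0,0,0,0,0.05,0.015,0],
    [0,0,0,0,0,0,0]
  ]
}}

```text
t: 6.08
position: [0.6325, 0.106, 0.3523]
ee_rot: [2.206, 2.236, 0.0]
ft_force: [-0.2, 0.9, 1.5]
grip_width: 0.0092
grasp_force: 20.4
```

The pawl should be on its rest. I'll release, rise and move over to the crank side, where the wrist camera can see the stop arm and stud.

{"name": "drive_tool", "arguments": {
  "motion": [
    [0,0,0,0,0,0,0.15],
    [0,0,0,0,0,0,0.3],
    [0,0,0,0,0,0,0.4],
    [0,0,0,0,0,-0.4,0.4],
    [0,0,0,0,0,-0.4,0.4],
    [0,0,0,-0.5,-0.1,0,0.4],
    [0,0,0,-0.55,-0.1,0,0.4],
    [0,0,0,-0.55,-0.1,0,0.4],
    [0,0,0,-0.55,-0.1,0,0.4],
    [0,0,0,-0.45,-0.1,0,0.4],
    [0,0,0,0,0,0,0.4]
  ]
}}

```text
t: 7.45
position: [0.5846, -0.1582, 0.4328]
ee_rot: [2.211, 2.23, -0.001]
ft_force: [0.3, 0.8, -0.5]
grip_width: 0.0346
grasp_force: 0.0
```

Run:
```python
from h import *
s=ctrl.read_state();im=camera("wrist");t=camera("top");sd=camera("side");cv2.imwrite("pics/w2f.png",im);cv2.imwrite("pics/t2f.png",t)
np.save("s2.npy",np.r_[s["position"],s["ee_rot"]]);print(np.round(s["position"],4),s["ee_rot"],proj("wrist",[.60,-.06,.09],s),proj("wrist",[.546,-.075,.11],s))
cv2.imwrite("pics/s2.png",cv2.resize(sd[190:300,265:375],(330,330),interpolation=cv2.INTER_CUBIC))
x=cv2.resize(im[40:200,230:430],(600,480),interpolation=cv2.INTER_CUBIC)
y=cv2.resize(sd[190:290,285:345],(192,320),interpolation=cv2.INTER_CUBIC)
o=np.zeros((480,800,3),np.uint8);o[:,:600]=x;o[:320,604:796]=y;cv2.imwrite("pics/w2.png",o)
```

```text
[ 0.5846 -0.1582  0.4328] [ 2.21120859e+00  2.23011304e+00 -1.37823377e-03] [337.96334367  88.73661055] [284.20463533 102.89001675]
```

View pics/w2.png

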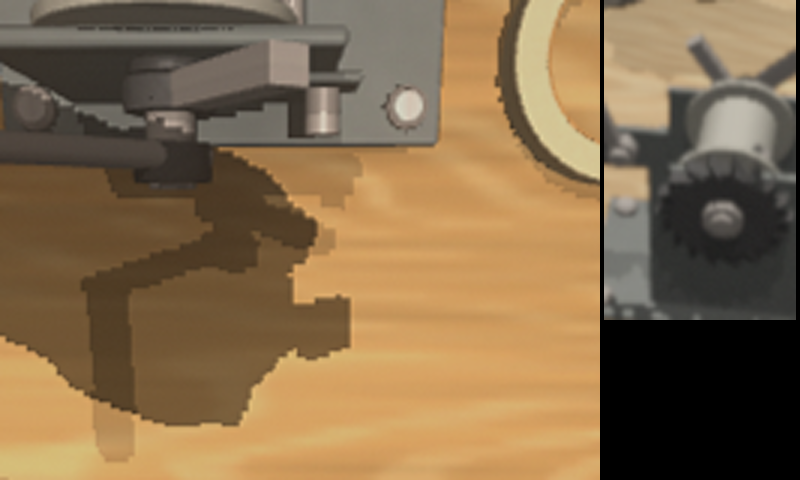

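The stud's middle is at about crop (323,110), the shaft at x=170, and the arm's end face spans x=270 (upper edge) to 307 (lower edge). The side crop shows the wheel without the pawl on it.

Run:
```python
from h import *
from scipy.optimize import brentq
v=np.load("s2.npy");s=dict(position=v[:3],ee_rot=v[3:])
yaw=.0108
px=lambda u,v:(230+u/3,40+v/3)
def U(x,z,y): # winch rel axis
    return proj("wrist",[A+x+ .0108*-y*0,y,.11+z],s)[0]
A=onz("wrist",px(170,120),.11,s)[0];print("axis x",A,onz("wrist",px(172,160),.11,s))
f=lambda b,u,y:U(.058*np.cos(b),-.058*np.sin(b),y)-(230+u/3)
B=[brentq(f,0.02,1.5,args=(u,-.06)) for u in(319,323,327)];print("stud",B)
g=lambda a,sg,u:U(.07*np.cos(a)-sg*.006*np.sin(a),.07*np.sin(a)+sg*.006*np.cos(a),-.06)-(230+u/3)
a=[brentq(g,.2,1.5,args=(1,270)),brentq(g,.2,1.5,args=(-1,307))];print("arm",a)
# arm face 6mm ahead of centreline + stud radius 6: angular gap
d=2*np.arcsin(.006/.058)
print("turn to stop",np.mean(a)+B[1]-d)
# handle, from top picture: x
h=onz("top",(220+637/7,160+440/7),.175);print("handle",h,"drum0",np.arcsin((h[0]-A)/.09),np.arcsin((h[0]-.545)/.09))
for q in [(np.r_[230+0/3,40+148/3])]: print(onz("wrist",q,.17,s))
```

```text
axis x 0.5490696204789762 [ 0.54936184 -0.06609208  0.11      ]
stud [0.5416793773366472, 0.49584957715495165, 0.44707185760125373]
arm [0.9984765587880151, 1.0067563088729783]
turn to stop 1.2911986519559875
handle [ 0.48151717 -0.11193651  0.175     ] drum0 -0.8489435822862683 -0.78293760212323
[ 0.51194581 -0.06706639  0.17      ]
```

{"name": "drive_tool", "arguments": {
  "motion": [
    [0,0,0,0.17,-0.5,0,0.6],
    [0,0,0,0.17,-0.5,0,0.6],
    [0,0,0,0,0,0.35,0.6],
    [0,0,0,0,0,0.35,0.6],
    [0,0,0,0,0,0.35,0.6],
    [0,0,0,0,0,0,0.45],
    [0,0,0,0,0,0,0.3],
    [0,0,0,0,0,0,0.3],
    [0,0,0,0,0,0,0.3]
  ]
}}

```text
t: 8.72
position: [0.4856, -0.1218, 0.3283]
ee_rot: [2.205, 2.237, 0.002]
ft_force: [0.0, -0.6, -0.7]
grip_width: 0.0255
grasp_force: 0.0
```

{"name": "drive_tool", "arguments": {
  "motion": [
    [0,0,0,0,0.047,-0.04,0.3],
    [0,0,0,0,0.047,-0.04,0.3],
    [0,0,0,0,0.057,-0.037,0.3],
    [0,0,0,0,0.057,-0.037,0.3],
    [0,0,0,0,0,0,0.3]
  ]
}}

```text
t: 9.35
position: [0.5056, -0.1219, 0.3433]
ee_rot: [-2.205, -2.235, 0.002]
ft_force: [-10.4, -0.4, 8.2]
grip_width: 0.0255
grasp_force: 4.8
```

{"name": "drive_tool", "arguments": {
  "motion": [
    [0,0,0,0,0.055,-0.035,0.3],
    [0,0,0,0,0.061,-0.03,0.3],
    [0,0,0,0,0.061,-0.028,0.3],
    [0,0,0,0,0.065,-0.019,0.3],
    [0,0,0,0,0.065,-0.019,0.3],
    [0,0,0,0,0,0,0.3]
  ]
}}

```text
t: 10.1
position: [0.5372, -0.1211, 0.3562]
ee_rot: [2.205, 2.237, 0.0]
ft_force: [-0.4, -0.4, -0.3]
grip_width: 0.0257
grasp_force: 0.0
```

{"name": "drive_tool", "arguments": {
  "motion": [
    [0,0,0,0,0.067,-0.01,0.3],
    [0,0,0,0,0.067,-0.005,0.3],
    [0,0,0,0,0.067,0,0.3],
    [0,0,0,0,0.045,0.003,0.3],
    [0,0,0,0,0,0,0.3]
  ]
}}

```text
t: 10.72
position: [0.5619, -0.1207, 0.3569]
ee_rot: [2.205, 2.237, 0.0]
ft_force: [1.2, 0.5, -0.5]
grip_width: 0.0255
grasp_force: 0.0
```

Run:
```python
from h import *
im=camera("wrist");t=camera("top");sd=camera("side")
o=np.zeros((590,800,3),np.uint8)
o[:250,:400]=cv2.resize(im,(400,250));o[255:590,:400]=cv2.resize(t[160:244,230:330],(400,335),interpolation=cv2.INTER_CUBIC)
o[:400,402:800]=cv2.resize(sd[180:280,270:370],(398,400),interpolation=cv2.INTER_CUBIC)
cv2.imwrite("pics/m3.png",o)
```

```text
(no output)
```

View pics/m3.png

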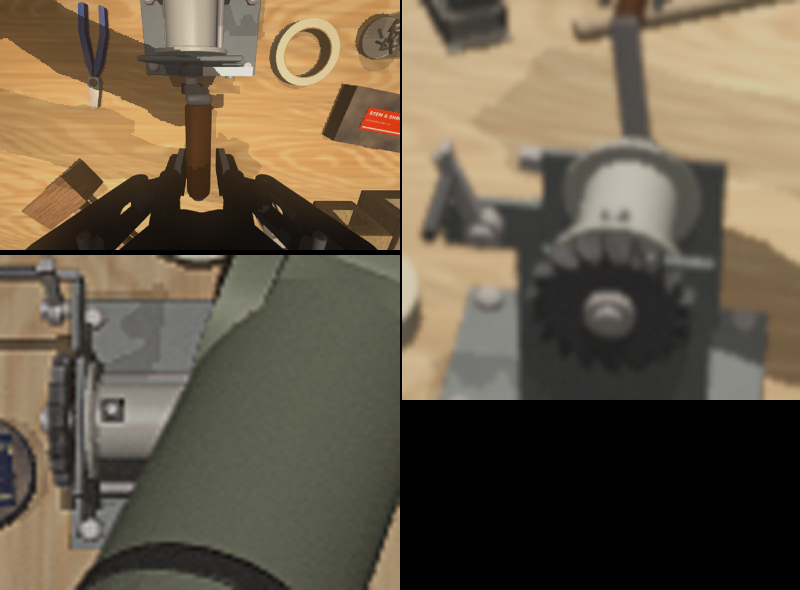

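The wrist view shows the handle between the fingers. The side view shows the pawl up on its rest and the crank just past upright. Now I'll creep towards the stop.

{"name": "drive_tool", "arguments": {
  "motion": [
    [0,0,0,0,0.02,0.003,0.3],
    [0,0,0,0,0.02,0.003,0.3],
    [0,0,0,0,0.02,0.003,0.3],
    [0,0,0,0,0.02,0.003,0.3],
    [0,0,0,0,0,0,0.3]
  ]
}}

```text
t: 11.5
position: [0.5697, -0.1206, 0.3558]
ee_rot: [2.206, 2.237, 0.0]
ft_force: [-1.0, 0.3, 0.1]
grip_width: 0.0256
grasp_force: 0.3
```

{"name": "drive_tool", "arguments": {
  "motion": [
    [0,0,0,0,0.015,0.003,0.3],
    [0,0,0,0,0.015,0.004,0.3],
    [0,0,0,0,0.015,0.004,0.3],
    [0,0,0,0,0,0,0.3]
  ]
}}

```text
t: 12.0
position: [0.5741, -0.1206, 0.3548]
ee_rot: [2.206, 2.237, 0.0]
ft_force: [-0.2, 0.1, 0.4]
grip_width: 0.0255
grasp_force: 0.6
```

{"name": "drive_tool", "arguments": {
  "motion": [
    [0,0,0,0,0.012,0.004,0.3],
    [0,0,0,0,0.012,0.004,0.3],
    [0,0,0,0,0.012,0.004,0.3]
  ]
}}

```text
t: 12.38
position: [0.5777, -0.1205, 0.3536]
ee_rot: [2.206, 2.237, -0.0]
ft_force: [-2.9, -0.5, 2.7]
grip_width: 0.0256
grasp_force: 1.4
```

{"name": "drive_tool", "arguments": {
  "motion": [
    [0,0,0,0,0.008,0.003,0.3],
    [0,0,0,0,0.008,0.003,0.3],
    [0,0,0,0,0.008,0.003,0.3]
  ]
}}

```text
t: 12.75
position: [0.58, -0.1205, 0.3527]
ee_rot: [-2.206, -2.237, 0.0]
ft_force: [-2.7, 0.1, 2.4]
grip_width: 0.0255
grasp_force: 1.4
```

{"name": "drive_tool", "arguments": {
  "motion": [
    [0,0,0,0,0.006,0.002,0.3],
    [0,0,0,0,0.006,0.003,0.3],
    [0,0,0,0,0.006,0.003,0.3]
  ]
}}

```text
t: 13.12
position: [0.5818, -0.1205, 0.3519]
ee_rot: [2.206, 2.237, 0.0]
ft_force: [-1.2, -0.9, 1.9]
grip_width: 0.0256
grasp_force: 1.4
```

{"name": "drive_tool", "arguments": {
  "motion": [
    [0,0,0,0,0.006,0.003,0.3],
    [0,0,0,0,0.006,0.003,0.3],
    [0,0,0,0,0.006,0.003,0.3]
  ]
}}

```text
t: 13.5
position: [0.5836, -0.1204, 0.351]
ee_rot: [-2.206, -2.237, 0.0]
ft_force: [-3.1, -0.2, 2.1]
grip_width: 0.0256
grasp_force: 1.4
```

{"name": "drive_tool", "arguments": {
  "motion": [
    [0,0,0,0,0.006,0.003,0.3],
    [0,0,0,0,0.006,0.003,0.3],
    [0,0,0,0,0.006,0.003,0.3]
  ]
}}

```text
t: 13.88
position: [0.5854, -0.1204, 0.3501]
ee_rot: [2.206, 2.237, 0.0]
ft_force: [-3.5, -0.7, 1.7]
grip_width: 0.0254
grasp_force: 1.4
```

{"name": "drive_tool", "arguments": {
  "motion": [
    [0,0,0,0,0.006,0.003,0.3],
    [0,0,0,0,0.006,0.003,0.3],
    [0,0,0,0,0.006,0.003,0.3]
  ]
}}

```text
t: 14.25
position: [0.5872, -0.1204, 0.3492]
ee_rot: [2.206, 2.237, 0.0]
ft_force: [-3.3, -0.4, 1.9]
grip_width: 0.0255
grasp_force: 1.3
```

{"name": "drive_tool", "arguments": {
  "motion": [
    [0,0,0,0,0.006,0.003,0.3],
    [0,0,0,0,0.006,0.003,0.3],
    [0,0,0,0,0.006,0.003,0.3]
  ]
}}

```text
t: 14.62
position: [0.589, -0.1204, 0.3483]
ee_rot: [2.206, 2.237, -0.0]
ft_force: [-2.1, -0.0, 2.5]
grip_width: 0.0259
grasp_force: 1.3
```

{"name": "drive_tool", "arguments": {
  "motion": [
    [0,0,0,0,0.005,0.003,0.3],
    [0,0,0,0,0.005,0.003,0.3],
    [0,0,0,0,0.005,0.003,0.3]
  ]
}}

```text
t: 15.0
position: [0.5905, -0.1203, 0.3474]
ee_rot: [-2.206, -2.237, 0.0]
ft_force: [-3.5, -0.0, 1.6]
grip_width: 0.0257
grasp_force: 1.3
```

{"name": "drive_tool", "arguments": {
  "motion": [
    [0,0,0,0,0.005,0.003,0.3],
    [0,0,0,0,0.005,0.003,0.3],
    [0,0,0,0,0.005,0.003,0.3]
  ]
}}

```text
t: 15.38
position: [0.592, -0.1203, 0.3465]
ee_rot: [2.206, 2.237, -0.0]
ft_force: [-2.8, 0.2, 2.3]
grip_width: 0.0256
grasp_force: 1.3
```

{"name": "drive_tool", "arguments": {
  "motion": [
    [0,0,0,0,0.005,0.003,0.3],
    [0,0,0,0,0.005,0.003,0.3],
    [0,0,0,0,0.005,0.003,0.3]
  ]
}}

```text
t: 15.75
position: [0.5935, -0.1203, 0.3456]
ee_rot: [2.206, 2.237, -0.0]
ft_force: [-3.2, -0.1, 1.5]
grip_width: 0.0259
grasp_force: 1.3
```

{"name": "drive_tool", "arguments": {
  "motion": [
    [0,0,0,0,0.005,0.003,0.3],
    [0,0,0,0,0.005,0.003,0.3],
    [0,0,0,0,0.005,0.003,0.3]
  ]
}}

```text
t: 16.12
position: [0.595, -0.1203, 0.3447]
ee_rot: [2.206, 2.237, -0.0]
ft_force: [-3.0, -0.4, 1.5]
grip_width: 0.0257
grasp_force: 1.3
```

{"name": "drive_tool", "arguments": {
  "motion": [
    [0,0,0,0,0.005,0.003,0.3],
    [0,0,0,0,0.005,0.003,0.3],
    [0,0,0,0,0.005,0.003,0.3]
  ]
}}

```text
t: 16.5
position: [0.5965, -0.1203, 0.3438]
ee_rot: [-2.206, -2.237, 0.0]
ft_force: [-2.5, -0.1, 1.8]
grip_width: 0.0255
grasp_force: 1.3
```

{"name": "drive_tool", "arguments": {
  "motion": [
    [0,0,0,0,0.005,0.003,0.3],
    [0,0,0,0,0.005,0.003,0.3],
    [0,0,0,0,0.005,0.003,0.3]
  ]
}}

```text
t: 16.88
position: [0.5976, -0.1203, 0.3429]
ee_rot: [-2.205, -2.236, 0.001]
ft_force: [-9.0, 0.3, 7.2]
grip_width: 0.0258
grasp_force: 4.3
```

Contact with the stud. I'll add force gently.

{"name": "drive_tool", "arguments": {
  "motion": [
    [0,0,0,0,0.004,0.001,0.3],
    [0,0,0,0,0,0,0.3]
  ]
}}

```text
t: 17.12
position: [0.5979, -0.1204, 0.3428]
ee_rot: [-2.205, -2.236, 0.002]
ft_force: [-8.7, 0.5, 7.3]
grip_width: 0.0258
grasp_force: 4.7
```

{"name": "drive_tool", "arguments": {
  "motion": [
    [0,0,0,0,0.005,0.001,0.3],
    [0,0,0,0,0,0,0.3]
  ]
}}

```text
t: 17.38
position: [0.5982, -0.1204, 0.3427]
ee_rot: [-2.205, -2.235, 0.002]
ft_force: [-11.3, 1.0, 8.9]
grip_width: 0.0255
grasp_force: 5.7
```

{"name": "drive_tool", "arguments": {
  "motion": [
    [0,0,0,0,0.004,0.001,0.3],
    [0,0,0,0,0.003,0.001,0.3],
    [0,0,0,0,0,0,0.3],
    [0,0,0,0,0,0,0.3]
  ]
}}

```text
t: 17.88
position: [0.5987, -0.1204, 0.3425]
ee_rot: [-2.205, -2.235, 0.002]
ft_force: [-15.0, 1.1, 11.5]
grip_width: 0.0256
grasp_force: 7.2
```

{"name": "drive_tool", "arguments": {
  "motion": [
    [0,0,0,0,0,0,0.3],
    [0,0,0,0,0,0,0.3],
    [0,0,0,0,0,0,0.3]
  ]
}}

```text
t: 18.25
position: [0.5986, -0.1204, 0.3425]
ee_rot: [-2.205, -2.235, 0.003]
ft_force: [-14.9, 0.9, 11.5]
grip_width: 0.0258
grasp_force: 7.2
```

{"name": "drive_tool", "arguments": {
  "motion": [
    [0,0,0,0,-0.01,-0.002,0.3],
    [0,0,0,0,-0.01,-0.002,0.3],
    [0,0,0,0,-0.02,0,0.3],
    [0,0,0,0,0,0,0.5],
    [0,0,0,0,0,0,0.5],
    [0,0,0,0,0,0,0.5]
  ]
}}

```text
t: 19.0
position: [0.5957, -0.1203, 0.3429]
ee_rot: [2.206, 2.237, 0.0]
ft_force: [-0.1, -0.2, -0.3]
grip_width: 0.0429
grasp_force: 0.0
```

{"name": "drive_tool", "arguments": {
  "motion": [
    [0,0,0,0,0,-0.45,0.5],
    [0,0,0,0,0,-0.45,0.5],
    [0,0,0,0.56,0.1,0,0.5],
    [0,0,0,0.57,0.1,0,0.5],
    [0,0,0,0.57,0.1,0,0.5],
    [0,0,0,0.56,0.1,0,0.5],
    [0,0,0,0,0,0,0.5]
  ]
}}

```text
t: 19.88
position: [0.6324, 0.1114, 0.4321]
ee_rot: [-2.197, -2.243, -0.001]
ft_force: [0.1, 0.1, -1.1]
grip_width: 0.0426
grasp_force: 0.0
```

Run:
```python
from h import *
s=ctrl.read_state();print(np.round(s["position"],4))
im=camera("wrist");t=camera("top");sd=camera("side");print(proj("wrist",[.634,.106,.196],s),proj("wrist",[.634,.124,.196],s))
o=np.zeros((590,800,3),np.uint8)
o[:310,:400]=cv2.resize(im[180:335,220:420],(400,310));o[:400,402:800]=cv2.resize(sd[180:280,270:370],(398,400),interpolation=cv2.INTER_CUBIC)
cv2.imwrite("pics/m4.png",o[:400])
```

```text
[0.6324 0.1114 0.4321]
[324.58103797 219.37380335] [325.10679298 197.57619342]
```

View pics/m4.png

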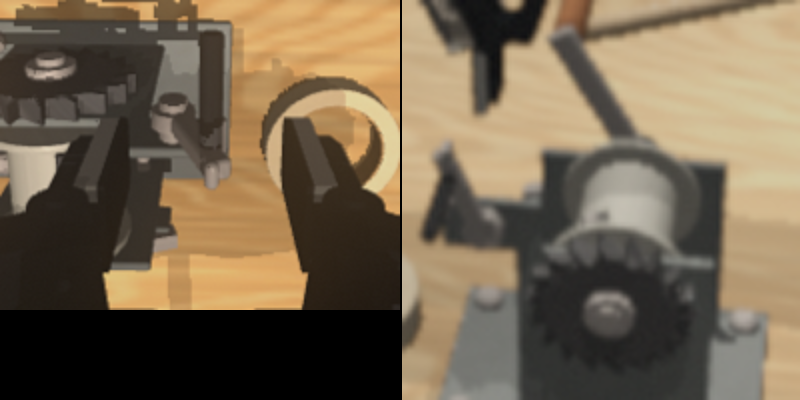

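The wrist view shows the pin at crop column 212, midway between the fingers, with its end at row 30 as predicted. The crank is leaning to +x. I'll descend and grip.

{"name": "drive_tool", "arguments": {
  "motion": [
    [0,0,0,-0.05,0.01,0.27,0.5],
    [0,0,0,0,0,0.27,0.5],
    [0,0,0,0,0,0.26,0.4],
    [0,0,0,0,0,0,0.3],
    [0,0,0,0,0,0,0.1],
    [0,0,0,0,0,0,0],
    [0,0,0,0,0,0,0],
    [0,0,0,0,0,0,0],
    [0,0,0,0,0,0,0]
  ],
  "newtons": 20
}}

```text
t: 21.15
position: [0.6338, 0.1006, 0.3539]
ee_rot: [2.205, 2.235, 0.002]
ft_force: [1.3, -6.0, 4.8]
grip_width: 0.009
grasp_force: 21.1
```

{"name": "drive_tool", "arguments": {
  "motion": [
    [0,0,0,0,-0.07,-0.02,0],
    [0,0,0,0,-0.07,-0.01,0],
    [0,0,0,0,0,0,0]
  ]
}}

```text
t: 21.52
position: [0.62, 0.1007, 0.3575]
ee_rot: [2.204, 2.235, 0.004]
ft_force: [3.3, -3.9, 8.0]
grip_width: 0.0089
grasp_force: 21.3
```

{"name": "drive_tool", "arguments": {
  "motion": [
    [0,0,0,0,-0.08,-0.01,0],
    [0,0,0,0,-0.08,0.02,0],
    [0,0,0,0,0,0,0]
  ]
}}

```text
t: 21.9
position: [0.6032, 0.1008, 0.3554]
ee_rot: [2.206, 2.237, 0.001]
ft_force: [-1.0, -2.7, 9.1]
grip_width: 0.0092
grasp_force: 21.3
```

{"name": "drive_tool", "arguments": {
  "motion": [
    [0,0,0,0,-0.072,0.036,0],
    [0,0,0,0,-0.068,0.055,0],
    [0,0,0,0,0,0,0]
  ]
}}

```text
t: 22.28
position: [0.589, 0.1008, 0.3453]
ee_rot: [-2.205, -2.237, 0.001]
ft_force: [0.9, -2.0, 1.1]
grip_width: 0.0093
grasp_force: 21.0
```

{"name": "drive_tool", "arguments": {
  "motion": [
    [0,0,0,0,-0.05,0.065,0],
    [0,0,0,0,-0.04,0.09,0],
    [0,0,0,0,0,0,0]
  ]
}}

```text
t: 22.65
position: [0.5801, 0.1007, 0.3296]
ee_rot: [-2.205, -2.237, 0.002]
ft_force: [-1.4, -0.2, 1.0]
grip_width: 0.0088
grasp_force: 21.8
```

{"name": "drive_tool", "arguments": {
  "motion": [
    [0,0,0,0,-0.012,0.04,0],
    [0,0,0,0,0,0,0]
  ]
}}

```text
t: 22.9
position: [0.579, 0.1007, 0.326]
ee_rot: [-2.205, -2.237, 0.001]
ft_force: [-4.5, 0.8, 2.7]
grip_width: 0.0094
grasp_force: 22.1
```

{"name": "drive_tool", "arguments": {
  "motion": [
    [0,0,0,0,0,0,0.2],
    [0,0,0,0,0,0,0.4],
    [0,0,0,0,0,0,0.5],
    [0,0,0,0,0,0,0.5],
    [0,0,0,0,0,-0.3,0.5],
    [0,0,0,0,0,-0.4,0.5],
    [0,0,0,0,0,-0.4,0.5],
    [0,0,0,0.5,0,0,0.5],
    [0,0,0,0.5,0,0,0.5],
    [0,0,0,0,0,0,0.5]
  ]
}}

```text
t: 24.15
position: [0.5772, 0.2046, 0.4358]
ee_rot: [-2.199, -2.242, -0.0]
ft_force: [0.3, -0.9, -0.2]
grip_width: 0.0428
grasp_force: 0.0
```

Run:
```python
from h import *
t=camera("top");sd=camera("side")
o=np.zeros((400,800,3),np.uint8)
o[:335,:400]=cv2.resize(t[160:244,230:330],(400,335),interpolation=cv2.INTER_CUBIC);o[:400,402:800]=cv2.resize(sd[180:280,270:370],(398,400),interpolation=cv2.INTER_CUBIC)
cv2.imwrite("pics/m5.png",o)
```

```text
(no output)
```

View pics/m5.png

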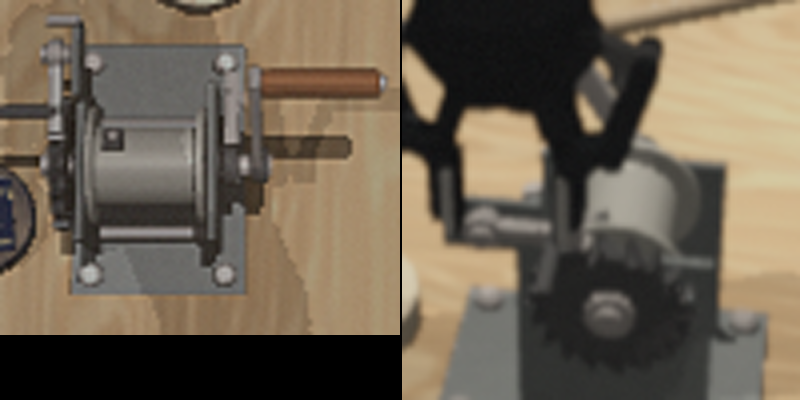

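The pawl is down on the wheel, with its pin back at the left in the top view. The crank is still leaning to +x at the stop, and the gripper is clear.

```bash
python3 -c "
from cell import finish_job
print(finish_job())"
```

```text
the job is handed in; nothing more can be done
None
```

The job is handed in: the pawl was swung onto its rest, the crank turned back until the stop arm bore on its stud (about 14 N at the handle over friction, held for about half a second), and the pawl dropped back onto the wheel and released, at about 24 s with the pliers, tape, tin and mallet left alone.

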